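# Turn round a row of bells

### The arm

A 6-joint arm with a two-finger parallel gripper is mounted at the origin on the work surface. World frame = base frame: x ahead of the robot, y to its left, z up, the work surface at z = 0. Lengths are in m, angles in rad, forces in N, time in s.
With the tool pointing down it reaches from about 0.375 to 0.925 m from the base axis. Payload 5.7 kg.
Tool frame: the origin (TCP) lies at the very end of the fingers, on their centre line; the grasp point (between the pads) lies 19 mm behind it; z points along the fingers, y is the direction in which the jaws open and shut (so a half turn about z gives the same grasp; the last joint's range is limited). The gripper opens to 85 mm and grips with 20 to 120 N. Pads are 22 mm wide; open, the fingers measure 114 mm over their backs; the gripper's body (76 mm by 85 mm) begins 54 mm behind the grasp point. The pads swing forward as they close: fully open they stand 13 mm farther back than shut.
Start: joints at [-1.248, 0.359, 1.51, -0, 1.272, -0.115], TCP at [0.254, -0.543, 0.231] pointing down, gripper open.
Joint ranges: [-2.97, 2.97], [-1.01, 2.36], [0.21, 2.38], [-0.96, 4.11], [0.2, 2.71], [-2.98, 2.98]. Speed limits (rad/s): [2.39, 2.39, 3.14, 3.14, 3.14, 3.14].

### API

Orientations are given as a 3x3 rotation matrix whose columns are the frame's x, y, z axes.
In Python, from bench import manip gives the robot as it stands.
- The arm moves only by the tool arm_command, never from a script. Its argument "commands" is a list of rows, each a list of 3 entries, a list of its own where there are three numbers: the closure in counts, from 0 (fully open) to 255 (shut), then the shift along the tool's x, y, z in mm, then the turn about the tool's z in degrees. A call has 1 to 12 rows; each row is the pose to reach, as a shift and turn from the pose measured when the call began, along the tool's axes at that moment; what a row does not reach only later rows make up. A row lasts 1/10 s, in which the tool goes at most 50 mm and 8.59 degrees, less where a joint would pass 70% of its speed; a pose out of reach is approached as far as the arm can. A call with a gripper value outside its range is refused whole. The fingers move at their own pace and stop on an object; the grip force is fixed at half the most. Time passes only in rows, so rows that repeat a pose let the fingers close. It gives the time, the measured TCP pose, the force and the opening at its end, in the units of the state.
- manip.state(): the state, without advancing time (a new reading comes with each control period).
- manip.camera(name): name is "scene" or "top" or "wrist"; returns a dict with "pixels" (384x512x3 uint8, blue, green, red), "range_z" (384x512 float32, m along the optical axis (not along the pixel's ray), 0 where there is no reading), "camera_matrix" (3x3 intrinsics, pixels), "D" ([k1, k2, p1, p2, k3] as OpenCV has them; the pictures are not rectified), "R" (3x3) and "t" (3): a world point X has camera coordinates R X + t; the wrist camera has in their place "T_tool_cam" (4x4, takes a point from camera to tool coordinates, whose origin is the TCP and whose axes are the flange's). Camera axes: x right, y down, z forward; pixel columns grow to the right and rows downward; lengths in m; the calibration is good to about 2 mm. A picture is of the moment at which its call begins: read the wrist's pose just before it.
- manip.job_done(): hands the job in, once; it reports no verdict.
The state is a dict: "time": time; "q": joint angles; "dq": joint speeds; "joint_efforts": joint torques, N m; "eef_pos": TCP position; "orientation": TCP orientation; "contact_force": force on the tool from outside, world axes, zero at the start; "torque": the same for the moment, N m; "gripper_width": opening from 0.0 (shut) to 1.0 (fully open).
Only numpy, scipy, OpenCV 4.12 (cv2) and the standard library are available. Lean on these libraries where they do the work, as an engineer would, in place of code of your own. Each camera call takes 0.05 s, during which the arm holds its last target. There are 200 camera calls.

### The job

Move the four steel bells from the full rack to the empty rack in reverse order, for the fitter who reads the row from across the bench: the bell that starts at the left end of its rack goes to the right end of the other, the second from the left to the second from the right, and so on. Stand each bell upright, mouth down, in the middle of its own rubber pad and let go; never let a bell topple.

Things in the scene. Friction and masses are not known exactly. Their poses are not given: they have to be found in the camera images.
- bell_1_mid (a point): The smallest of four plain grey steel livestock bells. Round, standing mouth down; 68 mm tall in all: a body 52 mm tall that tapers evenly from 38 mm across at the mouth to 30 mm at the crown, then a wire strap loop 16 mm tall on the crown. This point is on its axis, half-way up (34 mm above the mouth rim); z points up towards the loop. Can be gripped across the round body from above. Weighs 0.14 kg, give or take a third.
- bell_2_mid (a point): The second smallest of four plain grey steel livestock bells. Round, standing mouth down; 75 mm tall in all: a body 59 mm tall that tapers evenly from 46 mm across at the mouth to 37 mm at the crown, then a wire strap loop 16 mm tall on the crown. This point is on its axis, half-way up (37.5 mm above the mouth rim); z points up towards the loop. Can be gripped across the round body from above. Weighs 0.2 kg, give or take a third.
- bell_3_mid (a point): The second largest of four plain grey steel livestock bells. Round, standing mouth down; 82 mm tall in all: a body 66 mm tall that tapers evenly from 54 mm across at the mouth to 43 mm at the crown, then a wire strap loop 16 mm tall on the crown. This point is on its axis, half-way up (41 mm above the mouth rim); z points up towards the loop. Can be gripped across the round body from above. Weighs 0.28 kg, give or take a third.
- bell_4_mid (a point): The largest of four plain grey steel livestock bells. Round, standing mouth down; 90 mm tall in all: a body 74 mm tall that tapers evenly from 62 mm across at the mouth to 50 mm at the crown, then a wire strap loop 16 mm tall on the crown. This point is on its axis, half-way up (45 mm above the mouth rim); z points up towards the loop. Can be gripped across the round body from above. Weighs 0.38 kg, give or take a third.
- pad_1: Black rubber disc, 66 mm across and 8 mm thick, fixed on the full rack: the pad on which the smallest bell (bell_1) stands at the start. Origin at the centre of its underside; it stays where it is, so it marks that bell's starting place in the row.
- pad_2: Black rubber disc, 66 mm across and 8 mm thick, fixed on the full rack: the pad on which the second smallest bell (bell_2) stands at the start. Origin at the centre of its underside; it stays where it is, so it marks that bell's starting place in the row.
- pad_3: Black rubber disc, 66 mm across and 8 mm thick, fixed on the full rack: the pad on which the second largest bell (bell_3) stands at the start. Origin at the centre of its underside; it stays where it is, so it marks that bell's starting place in the row.
- pad_4: Black rubber disc, 66 mm across and 8 mm thick, fixed on the full rack: the pad on which the largest bell (bell_4) stands at the start. Origin at the centre of its underside; it stays where it is, so it marks that bell's starting place in the row.
- full_rack: Wooden rail, 84 x 380 mm, top 30 mm above the bench, that holds the four bells at the start, on four black pads in a straight row 72 mm apart (108, 36, -36 and -108 mm along its length from its middle), tops of the pads 38 mm above the bench. Origin under its middle, on the bench; y along the row, towards the robot's left, x across it, z up. A small tin (34 mm across, 30 mm tall) stands on its +y end. It may be the rack nearer to the robot or the farther one.
- empty_rack: Same wooden rail, 84 x 380 mm, with four empty black rubber pads, 66 mm across, fixed on it in a straight row. Origin under its middle, on the bench; y along the row, towards the robot's left, x across it, z up. Pad centres lie at y = 108, 36, -36 and -108 mm, x = 0; their tops are 38 mm above the origin. A small steel drift (26 mm across, 45 mm tall) stands on its -y end.
There are look-alikes about, which are no part of the job. What is shaped like the part that bears bell_4_mid but red or yellow is not meant.

How it is judged:
At the end, for the whole second after the job is handed in: Each bell stands upright (0.12 rad) and still on a pad of the empty rack, axis within 15 mm of the pad centre along and across the row, height within 6 mm; their order is the reverse of that of their starting pads on the full rack (leftmost to rightmost, seen from the robot) (((y of pad_1 in the frame of full_rack between -0.128 and -0.088 m and y of bell_1_mid in the frame of empty_rack between 0.093 and 0.123 m) or (y of pad_1 in the frame of full_rack between -0.056 and -0.016 m and y of bell_1_mid in the frame of empty_rack between 0.021 and 0.051 m) or (y of pad_1 in the frame of full_rack between 0.016 and 0.056 m and y of bell_1_mid in the frame of empty_rack between -0.051 and -0.021 m) or (y of pad_1 in the frame of full_rack between 0.088 and 0.128 m and y of bell_1_mid in the frame of empty_rack between -0.123 and -0.093 m)) and x of bell_1_mid in the frame of empty_rack between -0.015 and 0.015 m and z of bell_1_mid in the frame of empty_rack between 0.066 and 0.078 m and angle between each of bell_1_mid, bell_2_mid, bell_3_mid, bell_4_mid's own z axis and vertical below 0.12 rad and linear speed of each of bell_1, bell_2, bell_3, bell_4 below 0.02 m/s and angular speed of each of bell_1, bell_2, bell_3, bell_4 below 0.2 rad/s and ((y of pad_2 in the frame of full_rack between -0.128 and -0.088 m and y of bell_2_mid in the frame of empty_rack between 0.093 and 0.123 m) or (y of pad_2 in the frame of full_rack between -0.056 and -0.016 m and y of bell_2_mid in the frame of empty_rack between 0.021 and 0.051 m) or (y of pad_2 in the frame of full_rack between 0.016 and 0.056 m and y of bell_2_mid in the frame of empty_rack between -0.051 and -0.021 m) or (y of pad_2 in the frame of full_rack between 0.088 and 0.128 m and y of bell_2_mid in the frame of empty_rack between -0.123 and -0.093 m)) and x of bell_2_mid in the frame of empty_rack between -0.015 and 0.015 m and z of bell_2_mid in the frame of empty_rack between 0.0695 and 0.0815 m and ((y of pad_3 in the frame of full_rack between -0.128 and -0.088 m and y of bell_3_mid in the frame of empty_rack between 0.093 and 0.123 m) or (y of pad_3 in the frame of full_rack between -0.056 and -0.016 m and y of bell_3_mid in the frame of empty_rack between 0.021 and 0.051 m) or (y of pad_3 in the frame of full_rack between 0.016 and 0.056 m and y of bell_3_mid in the frame of empty_rack between -0.051 and -0.021 m) or (y of pad_3 in the frame of full_rack between 0.088 and 0.128 m and y of bell_3_mid in the frame of empty_rack between -0.123 and -0.093 m)) and x of bell_3_mid in the frame of empty_rack between -0.015 and 0.015 m and z of bell_3_mid in the frame of empty_rack between 0.073 and 0.085 m and ((y of pad_4 in the frame of full_rack between -0.128 and -0.088 m and y of bell_4_mid in the frame of empty_rack between 0.093 and 0.123 m) or (y of pad_4 in the frame of full_rack between -0.056 and -0.016 m and y of bell_4_mid in the frame of empty_rack between 0.021 and 0.051 m) or (y of pad_4 in the frame of full_rack between 0.016 and 0.056 m and y of bell_4_mid in the frame of empty_rack between -0.051 and -0.021 m) or (y of pad_4 in the frame of full_rack between 0.088 and 0.128 m and y of bell_4_mid in the frame of empty_rack between -0.123 and -0.093 m)) and x of bell_4_mid in the frame of empty_rack between -0.015 and 0.015 m and z of bell_4_mid in the frame of empty_rack between 0.077 and 0.089 m); the robot touches nothing.
It fails at once if a bell is toppled or tipped by more than 0.7 rad (40 degrees) (angle between any of bell_1_mid, bell_2_mid, bell_3_mid, bell_4_mid's own z axis and vertical above 0.7 rad).
It also fails if it takes over 102 s, if anything falls off the work surface, if the arm or the gripper's body presses on something with over 40 N, if the wrist force passes 120 N, or if a joint passes its speed limit or range.

## Working session

There is one attempt and no reset: what is moved stays moved. The work goes in short steps, Python scripts to look and compute and a tool call to move; the robot and the scene stay as the last step left them, time stands still between calls to the robot, and variables do not carry over. Pictures are saved under pics/ and viewed, about 12 in all and at most 16, crops included, and the job is handed in when it is done.

Besides the shell and the picture viewer there is one more tool, called by a JSON object that holds its "api" and its "payload". arm_command: Moves the arm, as the interface text tells. Its arguments: {"type":"object","properties":{"commands":{"type":"array","items":{"type":"array"}}},"required":["commands"]}

```bash
mkdir -p pics; cat > h.py <<'E'
import numpy as np, cv2
from bench import manip
def snap(n,f):
    s=manip.state(); c=manip.camera(n); c['s']=s
    if n=='wrist':
        T=np.eye(4);T[:3,:3]=np.array(s['orientation']).reshape(3,3);T[:3,3]=s['eef_pos']
        W=T@np.array(c['T_tool_cam']); c['Wc']=W
    else:
        W=np.eye(4);R=np.array(c['R']);W[:3,:3]=R.T;W[:3,3]=-R.T@np.array(c['t']).ravel();c['Wc']=W
    cv2.imwrite('pics/'+f+'.png',c['pixels']); np.save('pics/'+f+'.npy',c,allow_pickle=True); return c
def load(f): return np.load('pics/'+f+'.npy',allow_pickle=True).item()
def cloud(c):
    h,w=c['range_z'].shape; u,v=np.meshgrid(np.arange(w),np.arange(h))
    p=cv2.undistortPoints(np.stack([u,v],-1).reshape(-1,1,2).astype(float),np.array(c['camera_matrix'],float),np.array(c['D'],float)).reshape(h,w,2)
    z=c['range_z'][...,None]; P=np.concatenate([p*z,z],-1)
    return P@c['Wc'][:3,:3].T+c['Wc'][:3,3]
E
python3 - <<'E'
from h import *
a=snap('scene','scene0');b=snap('top','top0')
s=b['s'];print(s['time'],s['eef_pos'],s['orientation'],s['gripper_width'])
print(b['Wc'],b['camera_matrix'])
cv2.imwrite('pics/both.png',cv2.resize(np.vstack([a['pixels'],b['pixels']]),(400,600)))
E
```

```text
0.05 [ 0.25413715 -0.54277388  0.23045064] [[ 9.05664325e-01  4.23995003e-01 -6.07021148e-04]
 [ 4.23995396e-01 -9.05662679e-01  1.73664573e-03]
 [ 1.86572710e-04 -1.83019225e-03 -9.99998308e-01]] 1.0008639422461068
[[ 0.00708386 -0.99745625  0.07092844  0.54321172]
 [-0.99968097 -0.00534427  0.0246858  -0.08299014]
 [-0.02424395 -0.07108068 -0.9971759   0.96213907]
 [ 0.          0.          0.          1.        ]] [[438.75806782   0.         268.49493983]
 [  0.         438.75806782 191.5386119 ]
 [  0.           0.           1.        ]]
```

View pics/top0.png

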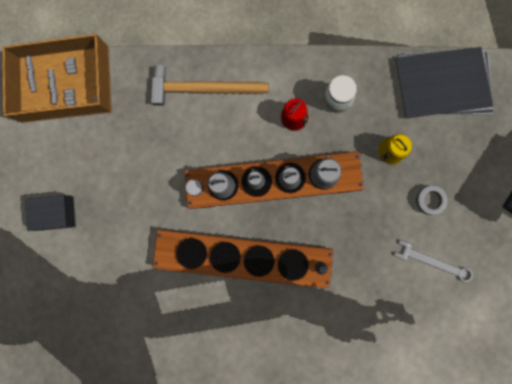

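View pics/scene0.png

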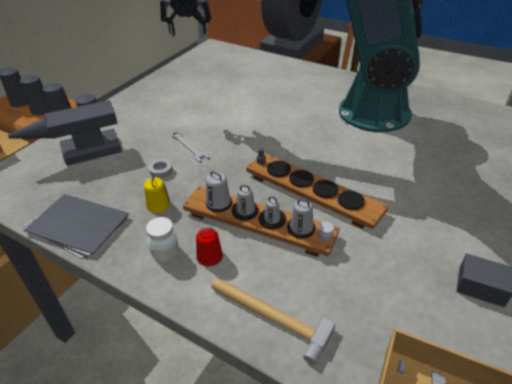

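The top view has +y to the left. The full rack is the far one, with grey bells at about (222,184), (257,180), (290,176) and (326,172) and the tin at (193,187). The empty rack is nearer, with pads at about (192,253), (225,257), (259,261) and (293,264) and the drift at (321,268).
Look-alikes: red bell (294,114), yellow bell (397,148), white jar (341,92). I choose the four grey ones standing on the rack.

```bash
python3 - <<'E'
from h import *
for f in ['top0','scene0']:
    c=load(f);P=cloud(c);im=c['pixels'].astype(int)
    ok=c['range_z']>0
    x,y,z=P[...,0],P[...,1],P[...,2]
    reg=ok&(x>.25)&(x<.75)&(y>-.35)&(y<.3)
    print(f,'bench z',np.median(z[reg&(z<.015)]))
    # rail tops: orange-ish
    wood=reg&(z>.018)&(z<.045)&(im[...,2]-im[...,0]>60)
    n,l,st,ce=cv2.connectedComponentsWithStats(wood.astype(np.uint8))
    for i in range(1,n):
        if st[i,4]>150:
            m=l==i; print('wood',st[i,4],ce[i].round(),cv2.minAreaRect(P[m][:,:2].astype(np.float32)*1000),np.median(z[m]))
    b=reg&(z>.06)
    n,l,st,ce=cv2.connectedComponentsWithStats(b.astype(np.uint8))
    for i in range(1,n):
        if st[i,4]>30:
            m=l==i;zz=z[m];zm=np.percentile(zz,97)
            (cx,cy),r=cv2.minEnclosingCircle(P[m][:,:2].astype(np.float32)*1000)
            print('bell',st[i,4],ce[i].round(),'ztop',zm.round(4),np.round([cx,cy,r],1), np.histogram(zz,np.arange(.06,.14,.006))[0])
c=load('top0');P=cloud(c);im=c['pixels']
g=im.max(-1)
n,l,st,ce=cv2.connectedComponentsWithStats(((g<45)&(P[...,2]>.02)&(P[...,2]<.06)).astype(np.uint8))
for i in range(1,n):
    if st[i,4]>200: print('pad',st[i],ce[i].round(1),P[l==i].mean(0).round(4),cv2.minEnclosingCircle(P[l==i][:,:2].astype(np.float32)*1000))
o=im[130:310,140:380];cv2.imwrite('pics/crop.png',cv2.resize(o,None,fx=3.2,fy=3.2,interpolation=2))
E
```

```text
top0 bench z -0.0013790715043257018
wood 2256 [294. 185.] ((634.94921875, -69.97946166992188), (83.27456665039062, 378.5612487792969), 6.741937160491943) 0.02850696935784619
wood 536 [239. 168.] ((652.6453247070312, 13.996269226074219), (29.765140533447266, 212.85491943359375), 6.536923885345459) 0.028528372056977003
wood 2689 [241. 254.] ((466.71197509765625, -4.029144287109375), (379.6917419433594, 82.81355285644531), 84.16425323486328) 0.028452736590829253
wood 166 [207. 268.] ((438.435302734375, 64.62997436523438), (49.376651763916016, 39.5093994140625), 47.652488708496094) 0.029027878001401164
wood 155 [240. 272.] ((430.74835205078125, 0.35752105712890625), (42.24808883666992, 40.15262985229492), 37.46469497680664) 0.028455929092023546
wood 159 [274. 276.] ((424.4459228515625, -72.85478210449219), (41.952884674072266, 42.321144104003906), 41.62408447265625) 0.02856264715879908
bell 442 [398. 146.] ztop 0.0883 [ 703.7 -329.    24.9] [ 34 188 183   5  28   4   0   0   0   0   0   0   0]
bell 648 [327. 172.] ztop 0.1261 [ 647.4 -178.9   29.2] [ 21  23  18  21  24  23  16 116 335   
[... 1650 characters left out ...]
037  0.0375] ((639.9404296875, -105.39676666259766), 32.127132415771484)
pad [241 167  31  29 425] [256.5 181.8] [ 0.6295 -0.0345  0.037 ] ((633.1138305664062, -33.62649917602539), 32.27693557739258)
pad [177 239  30  30 680] [191.  253.1] [0.4778 0.1028 0.0366] ((477.83740234375, 102.32112121582031), 32.17095184326172)
pad [210 243  30  30 703] [224.7 257.2] [0.47   0.0312 0.0366] ((469.71868896484375, 31.233919143676758), 31.873567581176758)
pad [244 246  31  31 713] [258.4 261. ] [ 0.4628 -0.04    0.0366] ((463.00244140625, -40.56528854370117), 32.07807922363281)
pad [278 250  31  30 702] [292.3 264.4] [ 0.4565 -0.111   0.0366] ((456.7225646972656, -112.10014343261719), 32.23952102661133)
```

View pics/crop.png

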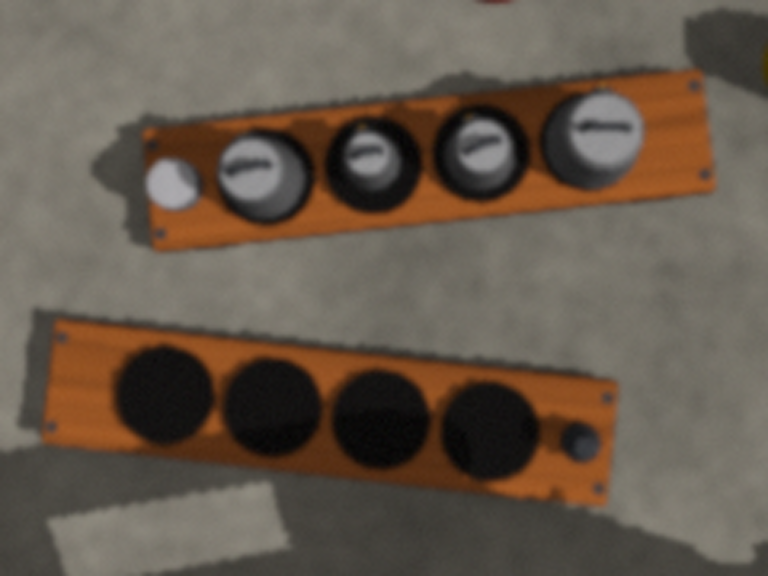

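Left to right on the full rack, the measured tops are 118, 104, 111 and 126 mm. That makes them bell_3, bell_1, bell_2, bell_4, so the targets on the empty rack left to right are bell_4, bell_2, bell_1, bell_3. I'll grip across the row, since the neighbours are too close for gripping along it.

```bash
cat >> h.py <<'E'
def go(x,y,z,yaw,s=None):
    "yaw (deg) of tool y axis in world; prints shift mm, turn deg"
    s=s or manip.state();R=np.array(s['orientation']).reshape(3,3)
    d=R.T@(np.array([x,y,z])-s['eef_pos'])*1000
    t=-(yaw-np.degrees(np.arctan2(R[1,1],R[0,1])));t=(t+180)%360-180
    print('t',round(s['time'],2),'shift',d.round(1),'turn',round(t,1),'w',s['gripper_width'],'F',np.round(s['contact_force'],1))
E
python3 -c "
from h import *
go(.60,-.07,.33,6.6)"
```

```text
t 0.1 shift [ 513.7 -281.8  -98.9] turn -71.5 w 0.9993789432996025 F [ 0.5 -0.5  0.7]
```

{"api": "arm_command", "payload": {"commands": [[0,[0,0,-99],0],[0,[514,-282,-99],-71.5],[0,[514,-282,-99],-71.5],[0,[514,-282,-99],-71.5],[0,[514,-282,-99],-71.5],[0,[514,-282,-99],-71.5],[0,[514,-282,-99],-71.5],[0,[514,-282,-99],-71.5],[0,[514,-282,-99],-71.5],[0,[514,-282,-99],-71.5],[0,[514,-282,-99],-71.5],[0,[514,-282,-99],-71.5]]}}

```text
time: 1.3
eef_pos: [0.5782, -0.0986, 0.3268]
orientation: [[-0.115, 0.993, -0.001], [0.993, 0.115, 0.002], [0.002, -0.001, -1.0]]
contact_force: [0.2, -0.6, 0.1]
gripper_width: 1.001
```

```bash
python3 -c "
from h import *
c=snap('wrist','w0');go(.60,-.07,.33,6.6);print(c['s']['q'],c['s']['eef_pos'])"
```

```text
t 1.35 shift [20.1 19.8 -2.4] turn 0.2 w 0.99823933137678 F [4.6 3.6 1.2]
[-2.87433121e-01  2.70318230e-01  1.40293307e+00  1.24045156e-03
  1.46989080e+00 -4.02644293e-01] [ 0.57822781 -0.09860818  0.3267508 ]
```

View pics/w0.png

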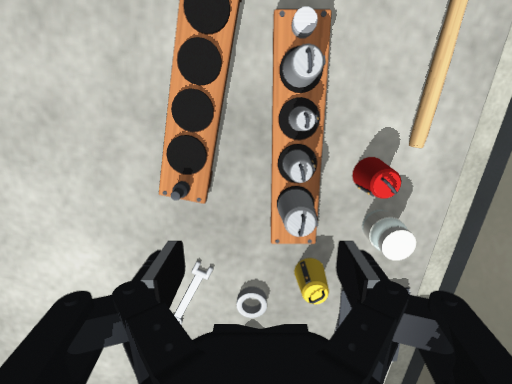

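The wrist view shows both racks, with the pads at about (207,12), (200,60), (193,108) and (187,154) and the grey bells at (302,65), (300,118), (298,167) and (297,215). The red (377,178) and yellow (313,283) bells stand clear. I'll measure from this view.

```bash
cat > m.py <<'E'
from h import *
def meas(c,hi=.06):
    P=cloud(c);im=c['pixels'].astype(int);x,y,z=P[...,0],P[...,1],P[...,2]
    reg=(c['range_z']>0)&(x>.35)&(x<.72)&(y>-.28)&(y<.22)
    print('bench',np.median(z[reg&(abs(z)<.02)]).round(4))
    n,l,st,ce=cv2.connectedComponentsWithStats((reg&(im.max(-1)<50)&(z>.03)&(z<.045)).astype(np.uint8))
    for i in range(1,n):
        if st[i,4]>150:
            m=l==i; print('pad',ce[i].round(),np.round(cv2.minEnclosingCircle(P[m][:,:2].astype(np.float32)*1000)[0],1),np.round(cv2.minEnclosingCircle(P[m][:,:2].astype(np.float32)*1000)[1],1),np.median(z[m]).round(4))
    n,l,st,ce=cv2.connectedComponentsWithStats((reg&(z>hi)).astype(np.uint8))
    for i in range(1,n):
        if st[i,4]>80:
            m=l==i;zz=z[m];top=zz.max()
            # crown disc: densest 4mm height band above hi+.02
            h,e=np.histogram(zz[zz>.08],np.arange(.08,.14,.003)) if top>.085 else ([0],[0])
            k=int(np.argmax(h)); q=P[m&(abs(z-e[k]-.0015)<.004)]
            if len(q)>20: print('bell',ce[i].round(),'top',top.round(4),'crown z',np.median(q[:,2]).round(4),np.round(cv2.minEnclosingCircle(q[:,:2].astype(np.float32)*1000)[0],1),np.round(cv2.minEnclosingCircle(q[:,:2].astype(np.float32)*1000)[1],1))
E
python3 - <<'E'
from m import *
for f in ['w0','top0','scene0']: print(f); meas(load(f))
E
```

```text
w0
bench 0.0002
pad [207.  14.] [479.2 102.6] 32.2 0.0379
pad [199.  61.] [472.  32.] 32.5 0.038
pad [298.  78.] [624.4  38.3] 32.6 0.0381
pad [192. 110.] [464.5 -39.4] 32.8 0.0381
pad [296. 118.] [632.4 -32.7] 32.2 0.0382
pad [186. 154.] [ 457.7 -110.4] 32.4 0.0383
pad [294. 156.] [ 640.4 -103.7] 31.9 0.0383
bell [304.  64.] top 0.122 crown z 0.1036 [622.2  39.8] 21.1
bell [304. 119.] top 0.1072 crown z 0.0899 [634.4 -31.7] 14.6
bell [299. 168.] top 0.1141 crown z 0.0971 [ 638.9 -103.6] 17.9
bell [298. 215.] top 0.1293 crown z 0.1122 [ 648.3 -177.7] 24.2
top0
bench -0.0014
pad [290. 176.] [ 640.2 -105.4] 32.4 0.0365
pad [257. 182.] [632.6 -33.7] 32.3 0.0366
pad [191. 253.] [478.  102.4] 32.3 0.0366
pad [225. 257.] [469.9  31.1] 32.3 0.0367
pad [258. 261.] [463.3 -40.4] 32.3 0.0366
pad [292. 264.] [ 456.3 -112.1] 32.3 0.0366
bell [327. 172.] top 0.129 crown z 0.1104 [ 647.1 -178.8] 24.0
bell [290. 176.] top 0.1136 crown z 0.0947 [ 638.7 -103.8] 18.8
bell [255. 179.] top 0.1065 crown z 0.0877 [633.7 -33. ] 15.4
bell [220. 184.] top 0.1197 crown z 0.1024 [621.4  38.9] 21.2
scene0
bench -0.0013
pad [279. 169.] [ 460.1 -108. ] 31.0 0.0373
pad [301. 178.] [466.5 -37.3] 32.0 0.0375
pad [325. 189.] [472.3  33.2] 32.6 0.0374
pad [351. 200.] [481.6 105.7] 31.8 0.0361
pad [244. 214.] [ 643.9 -101.3] 31.2 0.0369
pad [272. 222.] [637.  -30.2] 30.9 0.0367
bell [216. 186.] top 0.1287 crown z 0.1111 [ 648.8 -175. ] 24.4
bell [245. 196.] top 0.1132 crown z 0.0961 [ 641.6 -101. ] 17.1
bell [272. 206.] top 0.1085 crown z 0.0886 [636.5 -30.3] 16.2
bell [302. 213.] top 0.1199 crown z 0.103 [624.4  41.4] 20.8
```

Wrist and top agree to about 2 mm and scene to about 4 mm; heights and crown radii match the given sizes. I'll use the wrist values and start with bell_4 at (648.5, -177).

```bash
python3 -c "
from h import *
s=manip.state()
go(.6485,-.177,.175,6.5,s);go(.6485,-.177,.062,6.5,s)"
```

```text
t 1.35 shift [-92.9  54.6 152. ] turn 0.3 w 0.99823933137678 F [4.6 3.6 1.2]
t 1.35 shift [-93.6  54.  265. ] turn 0.3 w 0.99823933137678 F [4.6 3.6 1.2]
```

{"api": "arm_command", "payload": {"commands": [[0,[-93,55,40],0],[0,[-93,55,80],0],[0,[-93,55,120],0],[0,[-93,55,152],0],[0,[-93,55,152],0],[0,[-93,55,152],0],[0,[-93,55,152],0]]}}

```text
time: 2.05
eef_pos: [0.6503, -0.1773, 0.178]
orientation: [[-0.119, 0.993, 0.008], [0.993, 0.119, 0.006], [0.005, 0.008, -1.0]]
contact_force: [0.4, -0.1, 0.4]
gripper_width: 0.998
```

```bash
python3 -c "
from m import *
go(.6485,-.177,.062,6.5);meas(snap('wrist','w1'));go(.6485,-.177,.062,6.5)"
```

```text
t 2.05 shift [ -0.   -2.7 116. ] turn 0.3 w 0.9981688087352261 F [ 0.4 -0.1  0.4]
bench 0.0002
pad [82. 25.] [464.7 -39.7] 33.2 0.038
pad [255.  42.] [632.7 -33.1] 32.5 0.038
pad [78. 95.] [ 457.4 -110.6] 33.2 0.038
pad [260. 110.] [ 641.  -103.9] 32.3 0.0382
pad [ 84. 151.] [ 456.3 -167.6] 11.5 0.0392
pad [263. 158.] [ 649.5 -170. ] 31.3 0.0381
bell [261.  21.] top 0.1074 crown z 0.0898 [634.5 -32.2] 14.6
bell [256. 110.] top 0.1144 crown z 0.0969 [ 639.5 -103.2] 18.4
bell [257. 194.] top 0.1295 crown z 0.1121 [ 648.2 -177.7] 24.1
t 2.1 shift [ 1.000e-01 -3.200e+00  1.166e+02] turn 0.3 w 0.9969185036038637 F [0.  0.6 0.1]
```

View pics/w1.png

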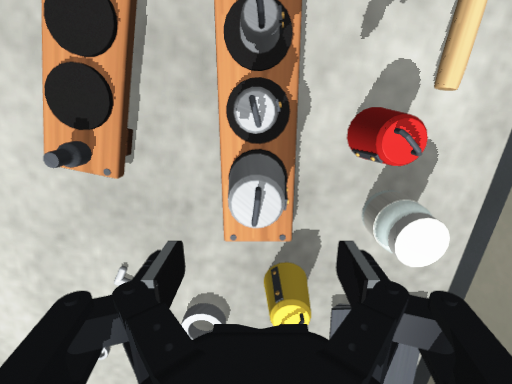

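This view from above bell_4 puts it at about (257,195), axis near (648.5, -177.5), with the neighbours clear. Descend and grip.

{"api": "arm_command", "payload": {"commands": [[0,[0,-3,40],0],[0,[0,-3,75],0],[0,[0,-3,100],0],[0,[0,-3,116],0],[0,[0,-3,116],0],[0,[0,-3,116],0],[150,[0,-3,116],0],[255,[0,-3,116],0],[255,[0,-3,116],0],[255,[0,-3,116],0],[255,[0,-3,116],0],[255,[0,-3,116],0]]}}

```text
time: 3.3
eef_pos: [0.6494, -0.1776, 0.0649]
orientation: [[-0.119, 0.993, 0.011], [0.993, 0.119, 0.004], [0.003, 0.011, -1.0]]
contact_force: [-3.3, -0.7, 10.4]
gripper_width: 0.622
```

{"api": "arm_command", "payload": {"commands": [[255,[0,0,0],0],[255,[0,0,0],0],[255,[0,0,0],0]]}}

```text
time: 3.6
eef_pos: [0.6495, -0.1776, 0.065]
orientation: [[-0.119, 0.993, 0.011], [0.993, 0.119, 0.004], [0.003, 0.011, -1.0]]
contact_force: [-0.2, 0.9, 1.1]
gripper_width: 0.621
```

```bash
python3 -c "
from h import *
s=manip.state();go(.479,.103,.19,-5.8,s);go(.479,.103,.063,-5.8,s);print(s['orientation'])"
```

```text
t 3.6 shift [ 299.2 -134.5 -125.8] turn 12.6 w 0.6212708172207241 F [-0.2  0.9  1.1]
t 3.6 shift [ 298.9 -135.9    1.2] turn 12.6 w 0.6212708172207241 F [-0.2  0.9  1.1]
[[-0.11900594  0.99283326  0.01094067]
 [ 0.99288996  0.11896868  0.00399759]
 [ 0.00266735  0.01133862 -0.99993216]]
```

{"api": "arm_command", "payload": {"commands": [[255,[0,0,-20],0],[255,[0,0,-50],0],[255,[0,0,-85],0],[255,[0,0,-120],0],[255,[0,0,-126],0],[255,[0,0,-126],0]]}}

```text
time: 4.2
eef_pos: [0.6487, -0.1783, 0.1918]
orientation: [[-0.119, 0.993, 0.013], [0.993, 0.119, 0.003], [0.002, 0.013, -1.0]]
contact_force: [-0.8, -0.2, -2.8]
gripper_width: 0.619
```

{"api": "arm_command", "payload": {"commands": [[255,[20,-9,0],0],[255,[55,-25,0],2],[255,[90,-41,0],4],[255,[125,-57,0],6],[255,[160,-73,0],8],[255,[195,-89,0],10],[255,[230,-105,0],12],[255,[260,-118,0],12.6],[255,[285,-129,0],12.6],[255,[299,-135,0],12.6],[255,[299,-135,0],12.6],[255,[299,-135,0],12.6]]}}

```text
time: 5.4
eef_pos: [0.4792, 0.1021, 0.1897]
orientation: [[0.1, 0.995, 0.012], [0.995, -0.1, 0.002], [0.004, 0.012, -1.0]]
contact_force: [0.2, -0.3, -2.1]
gripper_width: 0.624
```

```bash
python3 -c "
from h import *
s=manip.state();go(.479,.103,.066,-5.8,s);c=snap('wrist','w2');snap('scene','s2')"
```

```text
t 5.4 shift [  0.4  -1.7 123.7] turn 0.1 w 0.6241834365556688 F [ 0.2 -0.3 -2.1]
```

View pics/s2.png

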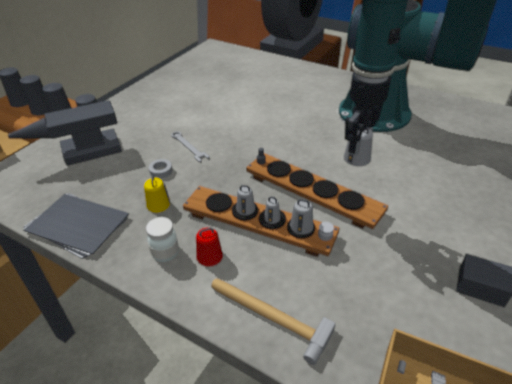

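The bell hangs upright at (358,148) above the leftmost pad. Lower it and watch the force.

{"api": "arm_command", "payload": {"commands": [[255,[0,-2,35],0],[255,[0,-2,70],0],[255,[0,-2,100],0],[255,[0,-2,115],0],[255,[0,-2,120],0],[255,[0,-2,123],0],[255,[0,-2,124],0],[255,[0,-2,124],0],[255,[0,-2,124],0]]}}

```text
time: 6.4
eef_pos: [0.4803, 0.1022, 0.0669]
orientation: [[0.101, 0.995, 0.015], [0.995, -0.101, 0.003], [0.004, 0.015, -1.0]]
contact_force: [0.3, -0.1, -3.1]
gripper_width: 0.623
```

{"api": "arm_command", "payload": {"commands": [[255,[0,0,2],0],[255,[0,0,2],0],[200,[0,0,2],0],[120,[0,0,2],0],[0,[0,0,2],0],[0,[0,0,2],0],[0,[0,0,2],0],[0,[0,0,2],0]]}}

```text
time: 7.2
eef_pos: [0.4805, 0.1022, 0.065]
orientation: [[0.101, 0.995, 0.015], [0.995, -0.101, 0.003], [0.004, 0.015, -1.0]]
contact_force: [0.7, -0.3, 0.8]
gripper_width: 0.994
```

{"api": "arm_command", "payload": {"commands": [[0,[0,0,-15],0],[0,[0,0,-40],0],[0,[0,0,-80],0],[0,[0,0,-115],0],[0,[0,0,-115],0]]}}

```text
time: 7.7
eef_pos: [0.4822, 0.1022, 0.1846]
orientation: [[0.101, 0.995, 0.024], [0.995, -0.101, 0.003], [0.006, 0.024, -1.0]]
contact_force: [0.2, 0.3, 0.3]
gripper_width: 0.998
```

```bash
python3 -c "
from m import *
s=manip.state();print(s['eef_pos']);go(.640,-.1035,.18,6.5,s);go(.64,-.1035,.054,6.5,s);meas(snap('top','t3'))"
```

```text
[0.48220258 0.10218693 0.18457045]
t 7.7 shift [-188.7  177.6    7.7] turn -12.3 w 0.9978131087312109 F [0.2 0.3 0.3]
t 7.7 shift [-189.5  174.6  133.7] turn -12.3 w 0.9978131087312109 F [0.2 0.3 0.3]
bench -0.0014
pad [323. 174.] [ 647.7 -175.5] 31.5 0.0365
pad [289. 177.] [ 640.  -104.4] 31.4 0.0366
pad [257. 182.] [632.9 -33.7] 32.3 0.0366
pad [224. 257.] [471.5  31. ] 32.2 0.0365
pad [258. 260.] [464.1 -39.7] 31.3 0.0366
pad [292. 264.] [ 456.8 -112. ] 32.1 0.0366
bell [290. 177.] top 0.113 crown z 0.0954 [ 637.2 -104.1] 18.0
bell [255. 179.] top 0.109 crown z 0.088 [633.8 -32.8] 15.6
bell [220. 184.] top 0.12 crown z 0.1022 [621.6  39. ] 21.2
bell [ 90. 305.] top 0.6369 crown z 0.1103 [480.6 100.1] 23.2
```

bell_4 stands on its pad at the right height. A slight tool tilt is building up because calls end while the arm is still moving, so I'll let it settle at the end of each call. bell_2 is next.

{"api": "arm_command", "payload": {"commands": [[0,[-45,42,2],-3],[0,[-90,85,4],-6],[0,[-130,122,8],-9],[0,[-165,155,8],-12.3],[0,[-189,177,8],-12.3],[0,[-189,177,8],-12.3],[0,[-189,177,8],-12.3],[0,[-189,177,8],-12.3],[0,[-189,177,8],-12.3],[0,[-189,177,8],-12.3]]}}

```text
time: 8.75
eef_pos: [0.6368, -0.1023, 0.177]
orientation: [[-0.115, 0.993, 0.02], [0.993, 0.115, 0.004], [0.001, 0.02, -1.0]]
contact_force: [-0.4, 0.2, 0.4]
gripper_width: 0.999
```

```bash
python3 -c "
from m import *
s=manip.state();go(.64,-.1035,.054,6.5,s);meas(snap('wrist','w4'))
s=manip.state();go(.64,-.1035,.054,6.5,s);print(s['orientation'])"
```

```text
t 8.75 shift [ -1.7   0.5 123. ] turn 0.1 w 0.9993971143152823 F [-0.4  0.2  0.4]
bench 0.0002
pad [99. 28.] [471.7  32. ] 33.1 0.038
pad [262.  56.] [624.3  38.1] 32.3 0.038
pad [ 95. 101.] [464.9 -38.9] 33.0 0.038
pad [258. 113.] [632.6 -32.5] 32.2 0.0382
pad [ 93. 169.] [ 457.4 -110.4] 32.9 0.0382
pad [261. 169.] [ 640.3 -103. ] 31.8 0.0382
pad [260. 239.] [ 649.  -174.8] 32.2 0.0383
bell [261.  26.] top 0.1219 crown z 0.1038 [623.5  39.8] 22.0
bell [264. 115.] top 0.1075 crown z 0.0899 [634.1 -31.8] 14.4
bell [260. 192.] top 0.115 crown z 0.097 [ 639.7 -102.5] 19.0
t 8.8 shift [ -1.5   0.2 123.2] turn 0.1 w 1.0034229236452314 F [-0.   0.   0.5]
[[-0.11462767  0.99319433  0.02062829]
 [ 0.99340797  0.11458087  0.00344047]
 [ 0.00105345  0.02088668 -0.99978129]]
```

{"api": "arm_command", "payload": {"commands": [[0,[-1,0,40],0],[0,[-1,0,80],0],[0,[-1,0,108],0],[0,[-1,0,123],0],[0,[-1,0,123],0],[0,[-1,0,123],0],[150,[-1,0,123],0],[255,[-1,0,123],0],[255,[-1,0,123],0],[255,[-1,0,123],0],[255,[-1,0,123],0],[255,[-1,0,123],0]]}}

```text
time: 10.0
eef_pos: [0.6402, -0.1033, 0.0559]
orientation: [[-0.115, 0.993, 0.022], [0.993, 0.115, 0.003], [0.0, 0.022, -1.0]]
contact_force: [-2.4, 1.0, 8.2]
gripper_width: 0.459
```

{"api": "arm_command", "payload": {"commands": [[255,[0,0,0],0],[255,[0,0,0],0],[255,[0,0,-10],0],[255,[0,0,-40],0],[255,[0,0,-80],0],[255,[0,0,-115],0],[255,[0,0,-122],0],[255,[0,0,-122],0],[255,[0,0,-122],0],[255,[0,0,-122],0],[255,[0,0,-122],0]]}}

```text
time: 11.1
eef_pos: [0.6364, -0.1033, 0.1759]
orientation: [[-0.115, 0.993, 0.019], [0.993, 0.115, 0.004], [0.002, 0.019, -1.0]]
contact_force: [0.5, 0.3, -2.0]
gripper_width: 0.458
```

```bash
python3 -c "
from h import *
s=manip.state();go(.472,.032,.178,-5.8,s);go(.472,.032,.058,-5.8,s);print(s['eef_pos'],s['orientation'])"
```

```text
t 11.1 shift [ 153.3 -147.8   -4.7] turn 12.4 w 0.4579457455584755 F [ 0.5  0.3 -2. ]
t 11.1 shift [ 153.1 -150.   115.3] turn 12.4 w 0.4579457455584755 F [ 0.5  0.3 -2. ]
[ 0.6364224  -0.10332818  0.17586267] [[-0.11466237  0.99322686  0.01878686]
 [ 0.99340318  0.11461059  0.00381342]
 [ 0.00163442  0.01910018 -0.99981624]]
```

{"api": "arm_command", "payload": {"commands": [[255,[15,-15,-4],0],[255,[45,-43,-4],3],[255,[75,-72,-4],6],[255,[105,-101,-4],9],[255,[132,-127,-4],12],[255,[148,-143,-4],12.4],[255,[153,-148,-4],12.4],[255,[153,-148,-4],12.4],[255,[153,-148,-4],12.4],[255,[153,-148,-4],12.4]]}}

```text
time: 12.1
eef_pos: [0.4733, 0.0309, 0.1773]
orientation: [[0.102, 0.995, 0.02], [0.995, -0.102, 0.003], [0.005, 0.02, -1.0]]
contact_force: [-0.2, 0.3, -3.3]
gripper_width: 0.457
```

```bash
python3 -c "
from h import *
s=manip.state();go(.472,.032,.0565,-5.8,s);print(s['eef_pos'],s['orientation'])"
```

```text
t 12.1 shift [  0.3  -3.8 120.8] turn -0.1 w 0.45735026455629085 F [-0.2  0.3 -3.3]
[0.47333917 0.0309304  0.17734645] [[ 0.10193143  0.99459117  0.01995969]
 [ 0.99477631 -0.10201997  0.00346681]
 [ 0.00548435  0.01950205 -0.99979478]]
```

{"api": "arm_command", "payload": {"commands": [[255,[0,-4,35],0],[255,[0,-4,70],0],[255,[0,-4,100],0],[255,[0,-4,114],0],[255,[0,-4,119],0],[255,[0,-4,121],0],[255,[0,-4,121],0],[255,[0,-4,121],0],[255,[0,-4,121],0]]}}

```text
time: 13.0
eef_pos: [0.4726, 0.0317, 0.0571]
orientation: [[0.102, 0.995, 0.022], [0.995, -0.102, 0.003], [0.006, 0.021, -1.0]]
contact_force: [0.6, -0.2, -2.6]
gripper_width: 0.459
```

{"api": "arm_command", "payload": {"commands": [[255,[0,0,1.5],0],[255,[0,0,1.5],0],[150,[0,0,1.5],0],[80,[0,0,1.5],0],[0,[0,0,1.5],0],[0,[0,0,1.5],0],[0,[0,0,1.5],0],[0,[0,0,1.5],0],[0,[0,0,1.5],0]]}}

```text
time: 13.9
eef_pos: [0.4727, 0.0317, 0.0556]
orientation: [[0.102, 0.995, 0.022], [0.995, -0.102, 0.003], [0.006, 0.021, -1.0]]
contact_force: [0.1, 0.2, 0.5]
gripper_width: 0.999
```

{"api": "arm_command", "payload": {"commands": [[0,[0,0,-15],0],[0,[0,0,-40],0],[0,[0,0,-80],0],[0,[0,0,-120],0],[0,[0,0,-122],0],[0,[0,0,-122],0],[0,[0,0,-122],0],[0,[0,0,-122],0]]}}

```text
time: 14.7
eef_pos: [0.4687, 0.0314, 0.1761]
orientation: [[0.102, 0.995, 0.019], [0.995, -0.102, 0.004], [0.005, 0.018, -1.0]]
contact_force: [0.1, -0.2, 0.0]
gripper_width: 1.004
```

```bash
python3 -c "
from m import *
s=manip.state();print(s['orientation']);go(.634,-.032,.175,6.5,s);meas(snap('top','t5'))"
```

```text
[[ 0.10191677  0.9946151   0.01880866]
 [ 0.99477801 -0.10200058  0.00354913]
 [ 0.00544851  0.01834872 -0.9998168 ]]
t 14.7 shift [-46.2 170.8   4. ] turn -12.4 w 1.0039925698950234 F [ 0.1 -0.2  0. ]
bench -0.0014
pad [323. 174.] [ 647.8 -175.7] 31.4 0.0366
pad [290. 177.] [ 639.6 -104.6] 31.4 0.0366
pad [256. 182.] [632.2 -33.4] 32.0 0.0368
pad [258. 260.] [463.9 -39.8] 31.3 0.0366
pad [292. 264.] [ 456.5 -112. ] 32.2 0.0365
bell [255. 179.] top 0.1065 crown z 0.0877 [633.8 -32.3] 15.2
bell [220. 184.] top 0.1211 crown z 0.1021 [621.3  38.5] 20.7
bell [153. 312.] top 0.6287 crown z 0.1105 [479.4  71.7] 50.3
```

bell_2 released. Next, bell_1.

{"api": "arm_command", "payload": {"commands": [[0,[-12,43,4],-3],[0,[-24,86,4],-6],[0,[-36,130,4],-9],[0,[-43,160,4],-12.4],[0,[-46,171,4],-12.4],[0,[-46,171,4],-12.4],[0,[-46,171,4],-12.4],[0,[-46,171,4],-12.4],[0,[-46,171,4],-12.4]]}}

```text
time: 15.65
eef_pos: [0.6329, -0.0312, 0.1751]
orientation: [[-0.114, 0.993, 0.018], [0.993, 0.114, 0.004], [0.002, 0.018, -1.0]]
contact_force: [-0.8, 0.1, -0.4]
gripper_width: 1.0
```

```bash
python3 -c "
from m import *
meas(snap('wrist','w6'))
s=manip.state();go(.634,-.032,.05,6.5,s);print(s['orientation'])"
```

```text
bench 0.0002
pad [136.  36.] [489.2  99. ] 30.3 0.0349
pad [117. 100.] [472.5  32.3] 32.8 0.0379
pad [259. 110.] [624.1  39.1] 32.2 0.0381
pad [103. 170.] [464.7 -38.5] 32.7 0.0382
pad [254. 173.] [632.2 -31.8] 32.0 0.0382
pad [101. 229.] [ 457.5 -110.9] 33.0 0.0381
pad [257. 239.] [ 640.6 -103.1] 32.2 0.0383
pad [103. 268.] [ 454.9 -165.3] 11.5 0.0389
pad [257. 289.] [ 649.  -175.1] 33.1 0.0381
bell [85. 23.] top 0.1287 crown z 0.1117 [483.2  98.4] 23.3
bell [ 82. 103.] top 0.1146 crown z 0.0968 [475.6  32.5] 18.2
bell [256. 113.] top 0.1219 crown z 0.1039 [623.7  39.9] 22.2
bell [260. 191.] top 0.1071 crown z 0.0901 [634.3 -31.6] 14.3
t 15.7 shift [ -1.   -1.7 125.3] turn 0.1 w 0.997803556289163 F [0.1 0.3 0.4]
[[-0.11428595  0.99327705  0.01842355]
 [ 0.9934467   0.11423735  0.00367294]
 [ 0.00154359  0.01872258 -0.99982353]]
```

Placed bells check out so far (bell_2 about 3 mm off centre). Grip bell_1.

{"api": "arm_command", "payload": {"commands": [[0,[-1,-2,40],0],[0,[-1,-2,80],0],[0,[-1,-2,110],0],[0,[-1,-2,125],0],[0,[-1,-2,125],0],[0,[-1,-2,125],0],[150,[-1,-2,125],0],[255,[-1,-2,125],0],[255,[-1,-2,125],0],[255,[-1,-2,125],0],[255,[-1,-2,125],0],[255,[-1,-2,125],0]]}}

```text
time: 16.9
eef_pos: [0.6343, -0.0322, 0.0517]
orientation: [[-0.114, 0.993, 0.02], [0.993, 0.114, 0.003], [0.001, 0.02, -1.0]]
contact_force: [-1.8, -0.0, 8.2]
gripper_width: 0.381
```

{"api": "arm_command", "payload": {"commands": [[255,[0,0,0],0],[255,[0,0,0],0],[255,[0,0,-10],0],[255,[0,0,-40],0],[255,[0,0,-80],0],[255,[0,0,-115],0],[255,[0,0,-124],0],[255,[0,0,-124],0],[255,[0,0,-124],0],[255,[0,0,-124],0],[255,[0,0,-124],0]]}}

```text
time: 18.0
eef_pos: [0.6306, -0.0324, 0.1737]
orientation: [[-0.114, 0.993, 0.017], [0.993, 0.114, 0.004], [0.002, 0.017, -1.0]]
contact_force: [0.3, 0.1, -2.4]
gripper_width: 0.38
```

```bash
python3 -c "
from h import *
s=manip.state();go(.464,-.039,.174,-5.8,s);print(s['eef_pos'],s['orientation'])"
```

```text
t 18.0 shift [  12.5 -166.3   -3.1] turn 12.4 w 0.37965279362403076 F [ 0.3  0.1 -2.4]
[ 0.63062921 -0.03239725  0.17365055] [[-0.11418582  0.99332159  0.01654749]
 [ 0.99345724  0.11413487  0.00399414]
 [ 0.00207882  0.0168953  -0.9998551 ]]
```

{"api": "arm_command", "payload": {"commands": [[255,[2,-15,-3],0],[255,[3,-45,-3],3],[255,[5,-78,-3],6],[255,[8,-110,-3],9],[255,[10,-140,-3],12],[255,[12,-158,-3],12.4],[255,[12,-166,-3],12.4],[255,[12,-166,-3],12.4],[255,[12,-166,-3],12.4],[255,[12,-166,-3],12.4]]}}

```text
time: 19.0
eef_pos: [0.4658, -0.0396, 0.174]
orientation: [[0.102, 0.995, 0.018], [0.995, -0.102, 0.004], [0.006, 0.017, -1.0]]
contact_force: [0.2, 1.0, -0.8]
gripper_width: 0.381
```

```bash
python3 -c "
from h import *
s=manip.state();go(.464,-.039,.0523,-5.8,s);print(s['eef_pos'],s['orientation'][:,2])"
```

```text
t 19.0 shift [ -0.2  -4.  121.6] turn -0.0 w 0.3806249901273095 F [ 0.2  1.  -0.8]
[ 0.46581049 -0.03963661  0.17395896] [ 0.01772685  0.00381252 -0.9998356 ]
```

{"api": "arm_command", "payload": {"commands": [[255,[0,-4,35],0],[255,[0,-4,70],0],[255,[0,-4,100],0],[255,[0,-4,114],0],[255,[0,-4,119],0],[255,[0,-4,122],0],[255,[0,-4,122],0],[255,[0,-4,122],0],[255,[0,-4,122],0]]}}

```text
time: 19.9
eef_pos: [0.4648, -0.039, 0.0526]
orientation: [[0.101, 0.995, 0.02], [0.995, -0.102, 0.003], [0.005, 0.019, -1.0]]
contact_force: [0.2, 0.1, -1.1]
gripper_width: 0.381
```

{"api": "arm_command", "payload": {"commands": [[255,[0,0,1],0],[255,[0,0,1],0],[150,[0,0,1],0],[80,[0,0,1],0],[0,[0,0,1],0],[0,[0,0,1],0],[0,[0,0,1],0],[0,[0,0,1],0],[0,[0,0,1],0]]}}

```text
time: 20.8
eef_pos: [0.4649, -0.039, 0.0517]
orientation: [[0.101, 0.995, 0.02], [0.995, -0.102, 0.003], [0.005, 0.019, -1.0]]
contact_force: [-0.2, 0.6, 0.5]
gripper_width: 1.002
```

{"api": "arm_command", "payload": {"commands": [[0,[0,0,-15],0],[0,[0,0,-40],0],[0,[0,0,-80],0],[0,[0,0,-120],0],[0,[0,0,-127],0],[0,[0,0,-127],0],[0,[0,0,-127],0],[0,[0,0,-127],0]]}}

```text
time: 21.6
eef_pos: [0.4611, -0.0391, 0.177]
orientation: [[0.101, 0.995, 0.016], [0.995, -0.101, 0.004], [0.006, 0.016, -1.0]]
contact_force: [-0.2, -0.7, -0.9]
gripper_width: 1.001
```

```bash
python3 -c "
from m import *
s=manip.state();go(.6235,.0393,.18,6.5,s);snap('top','t7')"
```

```text
t 21.6 shift [ 94.5 153.6   0. ] turn -12.3 w 1.0014157833559982 F [-0.2 -0.7 -0.9]
```

View pics/t7.png

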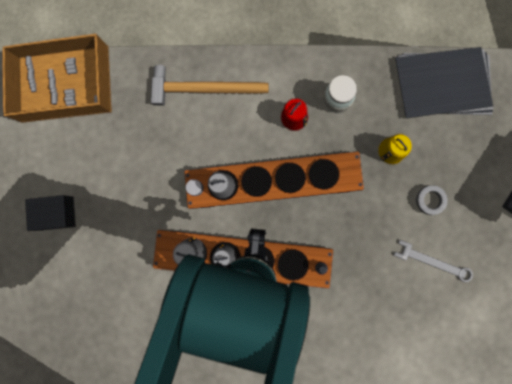

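Three full-rack pads are now empty. bell_3 is still at (220,184), and bells 4 and 2 stand at (190,250) and (224,256). Now bell_3.

{"api": "arm_command", "payload": {"commands": [[0,[24,38,0],-3],[0,[48,77,0],-6],[0,[70,115,0],-9],[0,[86,140,0],-12.3],[0,[94,154,0],-12.3],[0,[94,154,0],-12.3],[0,[94,154,0],-12.3],[0,[94,154,0],-12.3],[0,[94,154,0],-12.3]]}}

```text
time: 22.55
eef_pos: [0.6227, 0.0382, 0.1798]
orientation: [[-0.112, 0.994, 0.015], [0.994, 0.112, 0.004], [0.002, 0.015, -1.0]]
contact_force: [-0.2, -0.4, -1.5]
gripper_width: 1.001
```

```bash
python3 -c "
from m import *
meas(snap('wrist','w8'))
s=manip.state();go(.6235,.0393,.058,6.5,s)"
```

```text
bench 0.0002
pad [140.  85.] [486.  110.8] 31.1 0.0374
pad [128. 162.] [471.8  32.6] 32.8 0.0381
pad [261. 162.] [623.5  40.4] 31.9 0.0382
pad [123. 222.] [464.4 -38.3] 32.8 0.0381
pad [259. 237.] [632.3 -31.8] 32.2 0.0384
pad [112. 274.] [ 456.9 -110. ] 33.2 0.0382
pad [259. 294.] [ 644.6 -121.8] 50.5 0.0381
bell [100. 104.] top 0.1296 crown z 0.1118 [482.2 102.7] 24.4
bell [103. 181.] top 0.1143 crown z 0.097 [475.6  32.7] 18.6
bell [259. 189.] top 0.1219 crown z 0.1041 [622.8  40.1] 20.1
bell [101. 244.] top 0.1073 crown z 0.09 [466.3 -37. ] 14.4
t 22.6 shift [  0.7  -1.3 122. ] turn -0.1 w 0.9969533373830615 F [-0.   0.9  0. ]
```

{"api": "arm_command", "payload": {"commands": [[0,[1,-1,40],0],[0,[1,-1,80],0],[0,[1,-1,107],0],[0,[1,-1,121],0],[0,[1,-1,121],0],[0,[1,-1,121],0],[150,[1,-1,121],0],[255,[1,-1,121],0],[255,[1,-1,121],0],[255,[1,-1,121],0],[255,[1,-1,121],0],[255,[1,-1,121],0]]}}

```text
time: 23.8
eef_pos: [0.6244, 0.0396, 0.061]
orientation: [[-0.112, 0.994, 0.018], [0.994, 0.112, 0.004], [0.002, 0.018, -1.0]]
contact_force: [-3.2, 0.2, 9.4]
gripper_width: 0.539
```

{"api": "arm_command", "payload": {"commands": [[255,[0,0,0],0],[255,[0,0,0],0],[255,[0,0,-10],0],[255,[0,0,-40],0],[255,[0,0,-80],0],[255,[0,0,-115],0],[255,[0,0,-124],0],[255,[0,0,-124],0],[255,[0,0,-124],0],[255,[0,0,-124],0],[255,[0,0,-124],0]]}}

```text
time: 24.9
eef_pos: [0.621, 0.0392, 0.1829]
orientation: [[-0.112, 0.994, 0.014], [0.994, 0.112, 0.004], [0.002, 0.014, -1.0]]
contact_force: [-0.2, -0.8, -2.1]
gripper_width: 0.543
```

```bash
python3 -c "
from h import *
s=manip.state();go(.457,-.1105,.18,-5.8,s);print(s['eef_pos'],s['orientation'])"
```

```text
t 24.9 shift [-130.3 -179.8    0. ] turn 12.2 w 0.5426093938791938 F [-0.2 -0.8 -2.1]
[0.62104089 0.03916962 0.18294995] [[-0.11213172  0.9935931   0.01411457]
 [ 0.99369047  0.11208589  0.00400001]
 [ 0.00239234  0.01447404 -0.99989238]]
```

{"api": "arm_command", "payload": {"commands": [[255,[-10,-14,0],0],[255,[-30,-42,0],2],[255,[-52,-72,0],5],[255,[-74,-102,0],8],[255,[-96,-132,0],11],[255,[-115,-158,0],12.2],[255,[-126,-174,0],12.2],[255,[-130,-180,0],12.2],[255,[-130,-180,0],12.2],[255,[-130,-180,0],12.2],[255,[-130,-180,0],12.2]]}}

```text
time: 26.0
eef_pos: [0.4577, -0.1097, 0.18]
orientation: [[0.1, 0.995, 0.015], [0.995, -0.1, 0.004], [0.006, 0.014, -1.0]]
contact_force: [1.3, 0.3, -1.5]
gripper_width: 0.539
```

```bash
python3 -c "
from h import *
s=manip.state();go(.456,-.1105,.0615,-5.8,s);print(s['eef_pos'],s['orientation'][:,2])"
```

```text
t 26.0 shift [ -1.6  -3.3 118.5] turn 0.1 w 0.539475611648379 F [ 1.3  0.3 -1.5]
[ 0.45772818 -0.10971781  0.18001388] [ 0.01464732  0.00416867 -0.99988403]
```

{"api": "arm_command", "payload": {"commands": [[255,[-1,-3,35],0],[255,[-1,-3,70],0],[255,[-1,-3,100],0],[255,[-1,-3,112],0],[255,[-1,-3,116],0],[255,[-1,-3,119],0],[255,[-1,-3,119],0],[255,[-1,-3,119],0],[255,[-1,-3,119],0]]}}

```text
time: 26.9
eef_pos: [0.4572, -0.1101, 0.0616]
orientation: [[0.099, 0.995, 0.016], [0.995, -0.099, 0.004], [0.005, 0.016, -1.0]]
contact_force: [0.5, -0.4, -1.8]
gripper_width: 0.542
```

{"api": "arm_command", "payload": {"commands": [[255,[0,0,1],0],[255,[0,0,1],0],[150,[0,0,1],0],[80,[0,0,1],0],[0,[0,0,1],0],[0,[0,0,1],0],[0,[0,0,1],0],[0,[0,0,1],0],[0,[0,0,1],0]]}}

```text
time: 27.8
eef_pos: [0.4572, -0.1101, 0.0606]
orientation: [[0.099, 0.995, 0.016], [0.995, -0.099, 0.003], [0.005, 0.016, -1.0]]
contact_force: [-0.3, 0.5, 0.2]
gripper_width: 1.001
```

{"api": "arm_command", "payload": {"commands": [[0,[0,0,-15],0],[0,[0,0,-40],0],[0,[0,0,-80],0],[0,[0,0,-125],0],[0,[-40,20,-170],0],[0,[-80,60,-170],0],[0,[-110,100,-170],0],[0,[-110,130,-170],0],[0,[-110,130,-170],0],[0,[-110,130,-170],0],[0,[-110,130,-170],0]]}}

```text
time: 28.9
eef_pos: [0.5713, -0.2321, 0.2314]
orientation: [[0.099, 0.995, 0.014], [0.995, -0.099, 0.005], [0.006, 0.014, -1.0]]
contact_force: [0.4, 0.2, 0.7]
gripper_width: 1.002
```

```bash
python3 -c "
from m import *
w=snap('wrist','w9');t=snap('top','t9');s=snap('scene','s9')
for c in (w,t,s): meas(c)
print(s['s']['eef_pos'],s['s']['contact_force'])"
```

```text
bench 0.0002
pad [149.  25.] [464.6 -40.7] 32.8 0.0379
pad [294.   8.] [630.9 -46.9] 28.9 0.0379
pad [306.  56.] [ 640.9 -104.6] 32.7 0.038
pad [164.  86.] [ 458.1 -111.2] 32.6 0.0379
pad [315. 118.] [ 648.4 -175.3] 32.1 0.0382
bell [135.   8.] top 0.0964 crown z 0.0879 [464.6 -46.3] 12.2
bell [136.  73.] top 0.1216 crown z 0.1037 [ 459.5 -109.6] 22.4
bench -0.0014
pad [323. 174.] [ 647.9 -175.4] 31.3 0.0366
pad [290. 177.] [ 639.3 -104.7] 31.3 0.0366
pad [256. 181.] [631.6 -33. ] 31.2 0.0365
pad [223. 185.] [623.1  37.4] 32.1 0.0368
pad [226. 256.] [470.9  30.8] 32.0 0.0368
pad [259. 260.] [463.5 -40.6] 32.0 0.0368
bell [188. 253.] top 0.1278 crown z 0.1104 [480.3 101.2] 23.7
bell [223. 257.] top 0.1132 crown z 0.0953 [472.8  30.5] 17.9
bell [257. 261.] top 0.106 crown z 0.0877 [466.  -40.3] 15.6
bell [292. 265.] top 0.1214 crown z 0.1022 [ 456.7 -110.5] 20.8
bench -0.0014
pad [219. 202.] [ 651.5 -171.7] 30.4 0.0372
pad [245. 210.] [ 642.8 -101.8] 30.7 0.0372
pad [272. 219.] [635.1 -29. ] 31.0 0.0372
pad [300. 227.] [627.3  40.3] 32.6 0.0358
bell [279. 155.] top 0.1204 crown z 0.1027 [ 461.5 -107. ] 20.7
bell [302. 166.] top 0.1056 crown z 0.0895 [468.6 -38. ] 14.1
bell [326. 175.] top 0.1138 crown z 0.0959 [475.3  33.5] 16.9
bell [352. 185.] top 0.1286 crown z 0.1114 [482.4 102.8] 23.2
[ 0.57145207 -0.23213319  0.23196126] [ 0.18273724  0.18826917 -0.04063068]
```

View pics/s9.png

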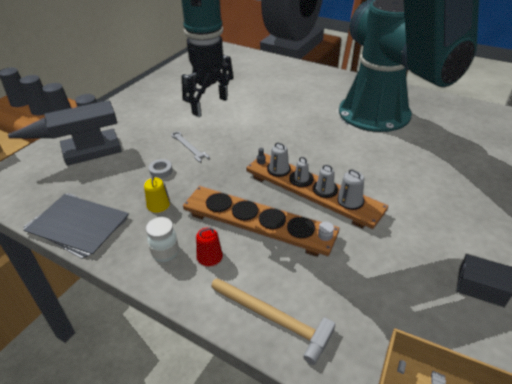

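View pics/w9.png

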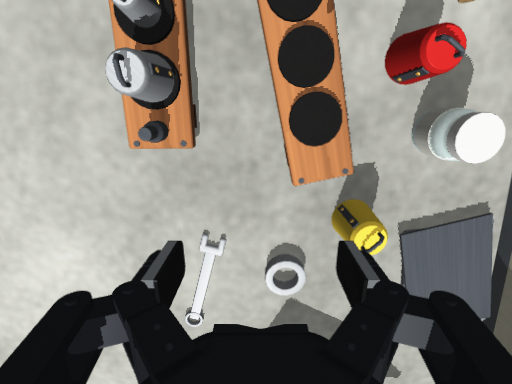

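The scene view shows all four bells upright on the empty rack at (352,188), (326,180), (301,170) and (279,158). The wrist view shows bell_3 at (142,75) standing clear of the drift. All four are within about 4 mm of their pad centres, and the gripper is clear. Handing in.

```bash
python3 -c "
from bench import manip
print(manip.job_done())"
```

```text
the job is handed in; nothing more can be done
None
```

All four bells are on the empty rack in reverse order, and I handed the job in at about 29 s of the 102 s allowed. The full rack read bell_3, bell_1, bell_2, bell_4 from left to right; the other rack now reads bell_4, bell_2, bell_1, bell_3.

- **Position:** in the last top, scene and wrist views each bell's crown is within about 4 mm of its pad centre. The views differed by up to about 4 mm, well inside the 15 mm allowed.
- **Upright and clear:** loop tops came out at 128, 113, 106 and 121 mm from left to right, within 2 mm of what upright bells should give. The open gripper was clear with about zero contact force.
- **What was off:**
  - The tool leaned by up to about 0.02 rad, which had no visible effect on the bells.
  - The last wrist view cut off bell_1 at the edge of the picture, so its reading there (top 96 mm) is not valid. The top and scene views confirm it.

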